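# Make up two injection kits

## Robot

A 6-joint arm with a two-finger parallel gripper is mounted at the origin on a cart in front of the work surface, level with it; the furniture and walls round the work are solid. World frame = base frame: x ahead of the robot, y to its left, z up, the work surface at z = 0. Lengths are in m, angles in rad, forces in N, time in s.
With the tool pointing down it reaches from about 0.35 to 0.975 m from the base axis. Payload 4.9 kg.
Tool frame: the origin (TCP) lies at the very end of the fingers, on their centre line; the grasp point (between the pads) lies 19 mm behind it; z points along the fingers, y is the line along which they close (so a half turn about z gives the same grasp; the last joint's range is limited). The gripper opens to 85 mm and grips with 20 to 120 N. Pads are 22 mm wide; open, the fingers measure 114 mm over their backs; the gripper's body (76 mm by 85 mm) begins 54 mm behind the grasp point. The pads swing forward as they close: fully open they stand 13 mm farther back than shut.
Start: joints at [-1.228, 0.053, 1.613, -0, 1.476, -0.119], TCP at [0.278, -0.56, 0.231] pointing down, gripper open.
Joint ranges: [-3.01, 3.01], [-1.01, 2.22], [0.06, 2.58], [-1.02, 4.17], [0.09, 2.62], [-3.14, 3.14]. Speed limits (rad/s): [2.57, 2.57, 3.14, 3.14, 3.14, 3.14].

## Interface

Orientations are given as a rotation vector (axis times angle).
In Python, from station import get_obs, get_image, finish_job gives the robot as it stands. The module is installed in compiled form; this text tells all that it offers.
- The arm moves only by the tool carry_out, never from a script. Its argument "rows" is a list of rows, each a list of 7 numbers: the turn, a rotation vector about the tool's x, y, z as a fraction of full scale, then the shift along the tool's x, y, z as a fraction of full scale, then the closure, from -1 (fully open) to 1 (shut). A call has 1 to 5 rows; each row is the pose to reach, as a shift and turn from the pose commanded when the call began, along the tool's axes at that moment, turning the shorter way round; what a row does not reach only later rows make up. Full scale, the value 1, is 300 mm for a shift and pi rad for a turn. A row lasts 1/10 s, in which the tool goes at most 50 mm and 8.59 degrees, less where a joint would pass 70% of its speed; a pose out of reach is approached as far as the arm can. A call with a number of a shift or a turn outside -1 to 1 is refused whole. A call with a gripper value outside its range is refused whole. The fingers move at their own pace and stop on an object; "force" is the grip in N (left out, the last holds). Time passes only in rows, so rows that repeat a pose let the fingers close. It gives the time, the measured TCP pose, the force, the opening and the grip force at its end, in the units of the state.
- get_obs(): the state, without advancing time (a new reading comes with each control period).
- get_image(name): name is "scene" or "top"; returns a dict with "img" (400x640x3 uint8, blue, green, red), "mtx" (3x3 intrinsics, pixels), "R" (3x3) and "t" (3): a world point X has camera coordinates R X + t. Camera axes: x right, y down, z forward; pixel columns grow to the right and rows downward; lengths in m; the calibration is good to about 2 mm. A picture is of the moment at which its call begins. There is no depth.
- finish_job(): hands the job in; it is judged then, once.
The state is a dict: "t": time; "q": joint angles; "dq": joint speeds; "effort": joint torques, N m; "tool_pos": TCP position; "tool_rot": TCP orientation; "contact_force": force on the tool from outside, world axes, zero at the start; "wrist_torque": the same for the moment, N m; "opening": finger opening in m; "grip_force": force on a finger pad.
Only numpy, scipy, OpenCV 4.12 (cv2) and the standard library are available. Lean on these libraries where they do the work, as an engineer would, in place of code of your own. Each camera call takes 0.05 s, during which the arm holds its last target. There are 200 camera calls.

## Task

Make up the two injection kits from the stock on the desk: the green tray is for the powder vaccine that is mixed first, so stand the purple-capped vial and the saline ampoule in its two round wells (either one in either well) and lay the orange-hubbed needle flat in its open bay. In the white tray goes the ready-to-use kit: stand the teal-banded vial in either round well and lay the red-hubbed needle flat in the bay. Set the vials and the ampoule down upright rather than dropping them, and leave the white-hubbed needle and the sample cup where they are.

Things in the scene. Friction and masses are not known exactly. Their poses are not given: they have to be found in the camera images.
- tray_green: Green tray, fixed, 110 (x) x 124 (y) mm, origin at centre of underside, z up. On its +y third a block, top 23 mm above the desk, no wall, has two round wells 30 mm wide, 8 mm deep (floor 15 mm above the desk) at tray (x,y) (-27,40) and (27,40) mm. The rest is an open needle bay: x -51 to 51, y -58 to 18, centre (0,-20) mm, floor 15 mm above the desk, low wall round it, its lip 27 mm above the desk.
- tray_white: White tray, fixed, 110 (x) x 124 (y) mm, origin at centre of underside, z up. On its +y third a block, top 23 mm above the desk, no wall, has two round wells 30 mm wide, 8 mm deep (floor 15 mm above the desk) at tray (x,y) (-27,40) and (27,40) mm. The rest is an open needle bay: x -51 to 51, y -58 to 18, centre (0,-20) mm, floor 15 mm above the desk, low wall round it, its lip 27 mm above the desk.
- vial_purple_mid (a point): Glass injection vial with a purple flip cap and a purple band, 18 mm across, 39 mm tall, standing on the 2 mm grey mat. The point given is on its axis half-way up, 19.5 mm above its base; z is its axis. The straight part that can be gripped reaches 33 mm above the base. About 20 g.
- vial_teal_mid (a point): Glass injection vial with a plain grey metal cap and a teal band, 18 mm across, 36 mm tall, standing on the mat. The point given is on its axis half-way up, 18 mm above its base; z is its axis. The part that can be gripped reaches 33 mm above the base. About 20 g.
- ampoule_mid (a point): Clear plastic saline ampoule with a twist-off tab on top, 18 mm across, 61 mm tall, standing on the mat. The point given is on its axis half-way up, 30.5 mm above its base; z is its axis. About 14 g.
- needle_orange_mid (a point): Capped needle in a clear sheath with an orange hub, 38 mm long, 9 mm across. It lies flat on the mat; the point given is its centre, 4.5 mm above what it lies on; its own y axis runs along it and x across it. Rigid, about 8 mm wide all along, so it can be gripped across its middle. About 12 g.
- needle_red_mid (a point): Capped needle in a clear sheath with a red hub, 48 mm long, 9 mm across. It lies flat on the mat; the point given is its centre, 4.5 mm above what it lies on; its own y axis runs along it and x across it. Rigid, about 8 mm wide all along, so it can be gripped across its middle. About 12 g.
- needle_white_mid (a point): Spare, not for these kits: capped needle in a clear sheath with a white hub, 42 mm long, 9 mm across, loose on the mat. The point given is its centre; y runs along it. To be left alone.
- sample_cup: Bystander: loose clear cup holding pink-capped tubes, 49 mm across, 66 mm tall, origin at the centre of its underside. To be left alone.
There are look-alikes about, which are no part of the job. Leave any blue look-alike of the part that bears vial_teal_mid alone. Several things look just like the part that bears ampoule_mid: the one meant starts farthest from the robot's base.

How it is judged:
At the end, for the whole second after the job is handed in: Vials and ampoule stand upright (0.15 rad) in wells of their trays, within 9 mm of the well centre in tray x and y and 4 mm in height; needles lie level (0.17 rad) on their bay floors, within 40 mm (x), 30 mm (y), 5 mm (z) of the bay centre; all at rest (under 0.02 m/s) (((x of vial_purple_mid in the frame of tray_green between -0.036 and -0.018 m and y of vial_purple_mid in the frame of tray_green between 0.031 and 0.049 m and z of vial_purple_mid in the frame of tray_green between 0.0305 and 0.0385 m) or (x of vial_purple_mid in the frame of tray_green between 0.018 and 0.036 m and y of vial_purple_mid in the frame of tray_green between 0.031 and 0.049 m and z of vial_purple_mid in the frame of tray_green between 0.0305 and 0.0385 m)) and angle between each of vial_purple_mid, ampoule_mid, vial_teal_mid's own z axis and vertical below 0.15 rad and linear speed of each of vial_purple, ampoule, needle_orange, vial_teal, needle_red below 0.02 m/s and ((x of ampoule_mid in the frame of tray_green between -0.036 and -0.018 m and y of ampoule_mid in the frame of tray_green between 0.031 and 0.049 m and z of ampoule_mid in the frame of tray_green between 0.0415 and 0.0495 m) or (x of ampoule_mid in the frame of tray_green between 0.018 and 0.036 m and y of ampoule_mid in the frame of tray_green between 0.031 and 0.049 m and z of ampoule_mid in the frame of tray_green between 0.0415 and 0.0495 m)) and x of needle_orange_mid in the frame of tray_green between -0.04 and 0.04 m and y of needle_orange_mid in the frame of tray_green between -0.05 and 0.01 m and z of needle_orange_mid in the frame of tray_green between 0.0145 and 0.0245 m and angle between needle_orange_mid's own y axis and vertical between 1.4 and 1.74 rad and ((x of vial_teal_mid in the frame of tray_white between -0.036 and -0.018 m and y of vial_teal_mid in the frame of tray_white between 0.031 and 0.049 m and z of vial_teal_mid in the frame of tray_white between 0.029 and 0.037 m) or (x of vial_teal_mid in the frame of tray_white between 0.018 and 0.036 m and y of vial_teal_mid in the frame of tray_white between 0.031 and 0.049 m and z of vial_teal_mid in the frame of tray_white between 0.029 and 0.037 m)) and x of needle_red_mid in the frame of tray_white between -0.04 and 0.04 m and y of needle_red_mid in the frame of tray_white between -0.05 and 0.01 m and z of needle_red_mid in the frame of tray_white between 0.0145 and 0.0245 m and angle between needle_red_mid's own y axis and vertical between 1.4 and 1.74 rad); the robot touches nothing.
It fails at once if the purple-capped vial is dropped or flung (moves faster than 0.9 m/s out of the fingers, a fall of about 40 mm) (linear speed of vial_purple above 0.9 m/s and contact force between vial_purple and the fingers below 0.05 N).
It fails at once if the teal-banded vial is dropped or flung (moves faster than 0.9 m/s out of the fingers, a fall of about 40 mm) (linear speed of vial_teal above 0.9 m/s and contact force between vial_teal and the fingers below 0.05 N).
It fails at once if the saline ampoule is dropped or flung (moves faster than 0.9 m/s out of the fingers, a fall of about 40 mm) (linear speed of ampoule above 0.9 m/s and contact force between ampoule and the fingers below 0.05 N).
It fails at once if the sample cup is moved more than 30 mm (distance of sample_cup from where it was at the start of the episode above 0.03 m).
It fails at once if the white-hubbed needle is moved more than 30 mm (distance of needle_white_mid from where it was at the start of the episode above 0.03 m).
It also fails if it takes over 128 s, if anything falls off the work surface, if the arm or the gripper's body presses on something with over 40 N, if the wrist force passes 120 N, or if a joint passes its speed limit or range.

## Working session

There is one attempt and no reset: what is moved stays moved. The work goes in short steps, Python scripts to look and compute and a tool call to move; the robot and the scene stay as the last step left them, time stands still between calls to the robot, and variables do not carry over. Pictures are saved under pics/ and viewed, at most 14 in all, crops included, and the job is handed in when it is done.

Besides the shell and the picture viewer there is one more tool, called after ">>>" in YAML: its name, and indented under it one key for each argument. carry_out: Moves the arm, as the interface text tells. Shift numbers are shares of 300 mm and turn numbers shares of pi rad, none past 1 either way. Its arguments: {"type":"object","properties":{"rows":{"type":"array"},"force":{"type":"number"}},"required":["rows"]}

```bash
mkdir -p pics; python3 - <<'E'
from station import get_obs,get_image
import cv2,numpy as np
for n in("scene","top"):
    d=get_image(n);cv2.imwrite(f"pics/{n}0.png",d["img"]);np.savez(f"{n}0.npz",**d)
    print(n,d["mtx"].round(1).tolist(),d["R"].round(3).tolist(),d["t"].round(3).tolist())
o=get_obs();print(o["t"],o["tool_pos"],o["tool_rot"],o["opening"])
E
```

```text
scene [[457.8, 0.0, 317.2], [0.0, 457.8, 196.9], [0.0, 0.0, 1.0]] [[0.628, -0.778, -0.004], [-0.394, -0.313, -0.864], [0.671, 0.544, -0.504]] [-0.341, 0.256, 0.778]
top [[368.2, 0.0, 315.0], [0.0, 368.2, 198.5], [0.0, 0.0, 1.0]] [[-0.028, -1.0, 0.0], [-0.987, 0.027, -0.157], [0.157, -0.004, -0.988]] [0.015, 0.555, 0.918]
0.1 [ 0.27825262 -0.55900331  0.23015478] [-3.05638163e+00 -7.18439277e-01  3.63564346e-04] 0.08541130589093701
```

View pics/scene0.png

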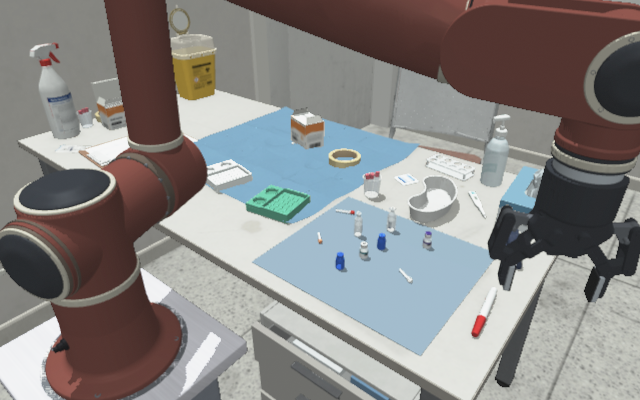

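View pics/top0.png

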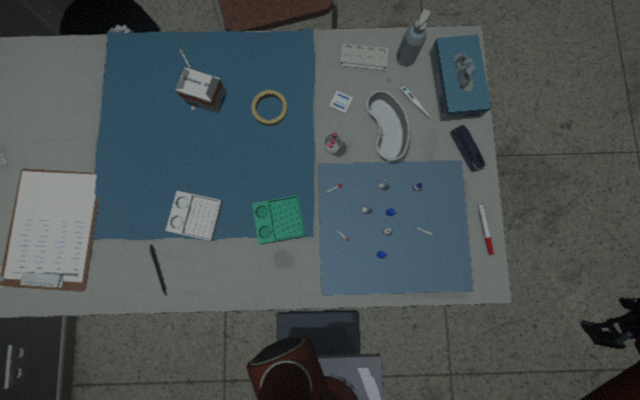

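Scene: the mat carries small vials (blue (340,261), (381,241); grey-cap (364,250); purple (427,240)), and two ampoules ((358,224), (392,221)). Needles are at (320,238), (345,212) and (405,275). Top: the same mat spans columns 320-470, rows 162-292. I'll enlarge both crops.

```bash
python3 - <<'E'
import cv2
s=cv2.imread("pics/scene0.png")[195:295,300:450];t=cv2.imread("pics/top0.png")[170:270,315:445]
a=cv2.resize(s,None,fx=5.3,fy=5.3,interpolation=cv2.INTER_CUBIC);cv2.imwrite("pics/sc.png",a)
t=cv2.resize(t,None,fx=6,fy=6,interpolation=cv2.INTER_CUBIC);cv2.imwrite("pics/tc.png",t)
E
```

```text
(no output)
```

View pics/sc.png

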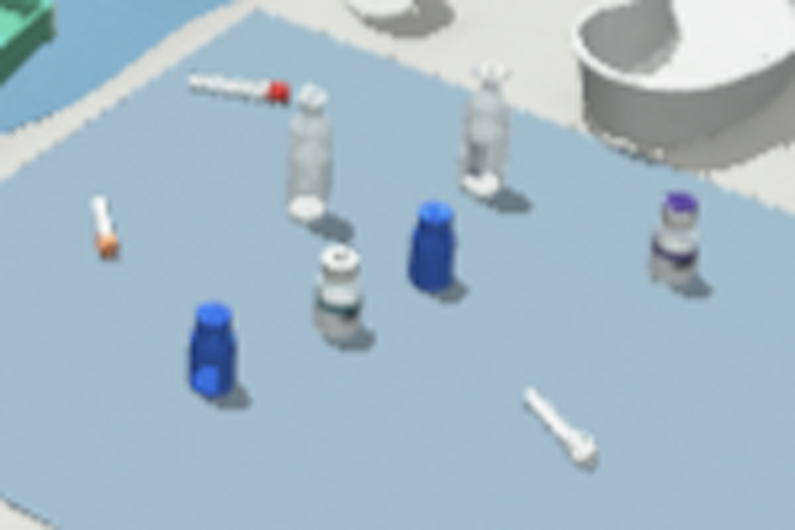

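View pics/tc.png

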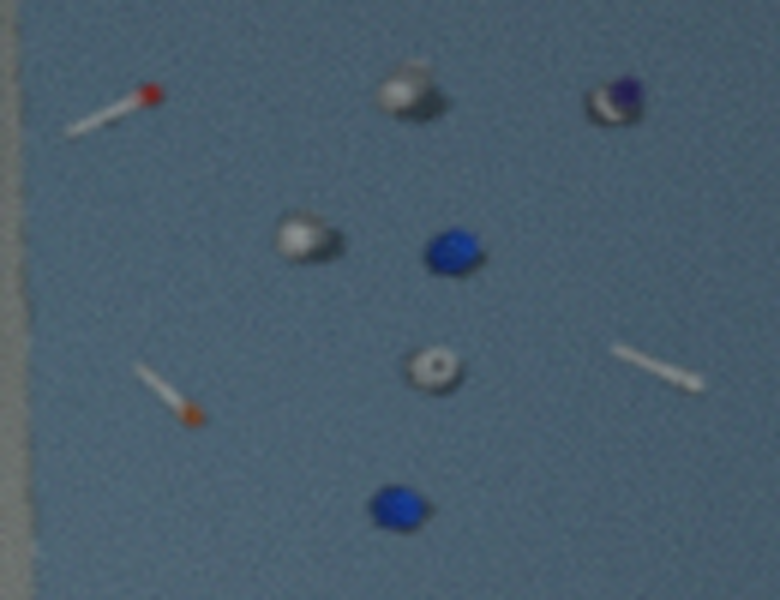

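Candidates: ampoules at top-view (366,209) and (383,185), vials grey-cap teal (388,231) versus blue (391,212) and (381,254), purple (418,185). Needles are orange (343,235), red (335,188), white (425,231). Next I cast rays.

```bash
cat > h.py <<'E'
import numpy as np,cv2
D={n:dict(np.load(f"{n}0.npz")) for n in("scene","top")}
def plane(n,u,v,z):
    d=D[n];r=d["R"].T@np.linalg.inv(d["mtx"])@[u,v,1];c=-d["R"].T@d["t"];return c+r*(z-c[2])/r[2]
def tri(s,t):
    P=[D[n]["mtx"]@np.c_[D[n]["R"],D[n]["t"]] for n in("scene","top")]
    X=cv2.triangulatePoints(P[0],P[1],np.array(s,float),np.array(t,float)).ravel();return X[:3]/X[3]
def proj(n,X):
    d=D[n];p=d["mtx"]@(d["R"]@np.asarray(X,float)+d["t"]);return p[:2]/p[2]
sc=lambda u,v:(u/5.3+300-.4,v/5.3+195-.4)
tc=lambda u,v:(u/6+315-.4,v/6+170-.4)
E
python3 - <<'E'
from h import *
np.set_printoptions(precision=4,suppress=True)
for n,s,t,z in[("purple cap",sc(682,202),tc(628,90),.041),("teal cap",sc(341,257),tc(435,366),.038),("ampA base",sc(307,208),tc(302,240),.004),("ampB base",sc(482,185),tc(403,95),.004)]:
    print(n,"tri",tri(s,t),"scene",plane("scene",*s,z),"top",plane("top",*t,z))
for n,a,b in[("red",((190,82),(288,92)),((68,133),(160,92))),("orange",((98,200),(109,256)),((138,366),(202,424))),("white",((527,392),(592,462)),((614,347),(703,387)))]:
    S=[plane("scene",*sc(*p),.0065)for p in a];T=[plane("top",*tc(*p),.0065)for p in b]
    for k,(p,q) in(("s",S),("t",T)): print(n,k,(p+q)/2,"len",np.linalg.norm(p-q),"ang",np.degrees(np.arctan2(*(q-p)[1::-1])))
im=D["top"]["img"];hsv=cv2.cvtColor(im,cv2.COLOR_BGR2HSV)
g=cv2.inRange(hsv,(65,100,50),(90,255,255));w=np.zeros_like(g);w[180:250,155:228]=cv2.inRange(hsv,(0,0,110),(180,70,255))[180:250,155:228]
w[235:,]=0 if False else w[235:,]
for k,m in(("green",g),("white",w)):
    c=max(cv2.findContours(m,0,2)[0],key=cv2.contourArea);h=cv2.convexHull(c).reshape(-1,2)
    W=np.array([plane("top",*p,.025)[:2] for p in h],np.float32);print(k,cv2.minAreaRect(W*1000),cv2.minAreaRect(h))
a=cv2.resize(im[180:255,155:315],None,fx=5,fy=5,interpolation=cv2.INTER_CUBIC)
cv2.imwrite("pics/tr.png",cv2.convertScaleAbs(a,alpha=1.4))
E
```

```text
purple cap tri [ 0.5853 -0.2771  0.0396] scene [ 0.5835 -0.278   0.041 ] top [ 0.5849 -0.2765  0.041 ]
teal cap tri [ 0.4676 -0.1867  0.0375] scene [ 0.4679 -0.1877  0.038 ] top [ 0.4666 -0.1853  0.038 ]
ampA base tri [ 0.5259 -0.1339  0.0071] scene [ 0.5288 -0.131   0.004 ] top [ 0.5271 -0.1354  0.004 ]
ampB base tri [ 0.591  -0.183   0.0053] scene [ 0.5917 -0.1814  0.004 ] top [ 0.5925 -0.1847  0.004 ]
red s [ 0.5877 -0.0515  0.0065] len 0.0465064817717046 ang -62.49206643873575
red t [ 0.5875 -0.0525  0.0065] len 0.046029992413675974 ang -67.27531575004484
orange s [ 0.4592 -0.0728  0.0065] len 0.041739709374773656 ang -134.81169695768963
orange t [ 0.459  -0.0728  0.0065] len 0.03817334199690795 ang -133.97616074482605
white s [ 0.4655 -0.2911  0.0065] len 0.04497890644084697 ang -117.48593536840569
white t [ 0.4654 -0.2912  0.0065] len 0.04276754544296168 ang -116.20584432253608
green ((506.400390625, 98.4500732421875), (111.79830169677734, 125.30987548828125), 8.699790000915527) ((277.7799987792969, 219.0399932861328), (42.0380859375, 47.85186004638672), 79.69515228271484)
white ((522.4938354492188, 323.42303466796875), (123.53163146972656, 113.34514617919922), 76.33769226074219) ((192.63095092773438, 214.99078369140625), (46.54300308227539, 43.6098518371582), 14.420774459838867)
```

View pics/tr.png

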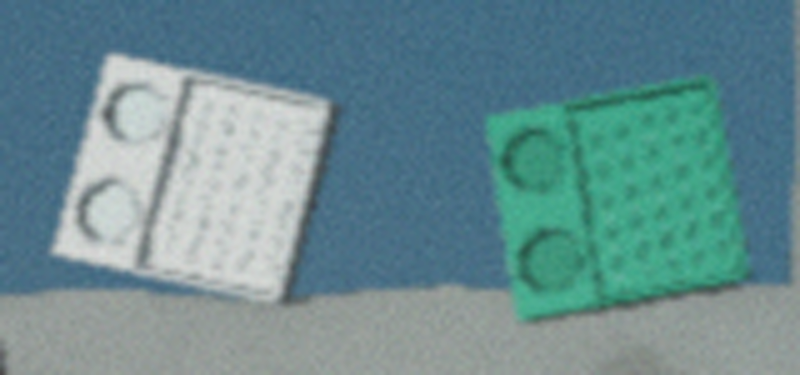

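Far ampoule is at (0.592,-0.183), 0.62 m from the base versus 0.54 m for the other, so it is the one meant. The tray crop shows the green wells at crop (535,160),(553,258) and the white wells at (135,112),(110,210). I'll compute the wells and bays and start moving.

```bash
cat >> h.py <<'E'
from scipy.spatial.transform import Rotation as Ro
def go(x,y,z,phi,o=None):
    from station import get_obs
    o=o or get_obs();R=Ro.from_rotvec(o["tool_rot"]);p=np.radians(phi)
    T=Ro.from_matrix(np.array([[np.cos(p),np.sin(p),0],[np.sin(p),-np.cos(p),0],[0,0,-1]]))
    print("turn",((R.inv()*T).as_rotvec()/np.pi).round(4),"shift",(R.inv().apply(np.array([x,y,z])-o["tool_pos"])/.3).round(4))
E
python3 - <<'E'
from h import *
np.set_printoptions(precision=4,suppress=True)
for k,c,a,px in(("green",(.5064,.0985),8.7,((535,160),(553,258))),("white",(.5225,.3234),-13.7,((135,112),(110,210)))):
    a=np.radians(a);R=np.array([[np.cos(a),-np.sin(a)],[np.sin(a),np.cos(a)]])
    print(k,[np.array(c)+R@np.array(l) for l in((.027,.04),(-.027,.04),(0,-.02))],[plane("top",u/5+155-.4,v/5+180-.4,.02)[:2] for u,v in px])
E
```

```text
green [array([0.527 , 0.1421]), array([0.4737, 0.134 ]), array([0.5094, 0.0787])] [array([0.5274, 0.1421]), array([0.475 , 0.1329])]
white [array([0.5582, 0.3559]), array([0.5057, 0.3687]), array([0.5178, 0.304 ])] [array([0.5591, 0.3557]), array([0.5069, 0.3674])]
```

>>> carry_out:
  rows:
    - [0,0,-0.23,0.667,-0.195,0,0.2]
    - [0,0,-0.23,0.667,-0.195,0,0.2]
    - [0,0,-0.23,0.667,-0.195,0,0.2]
    - [0,0,-0.23,0.667,-0.195,0,0.2]
    - [0,0,-0.23,0.667,-0.195,0,0.2]
  force: 30

```text
t: 0.6
tool_pos: [0.4345, -0.4142, 0.2307]
tool_rot: [-2.596, -1.767, -0.002]
contact_force: [-0.8, -0.5, -0.0]
opening: 0.0338
grip_force: 0.0
```

```bash
python3 -c "
from h import *
go(.5845,-.277,.10,90)"
```

```text
turn [ 1.000e-04 -6.000e-04 -1.196e-01] shift [0.608  0.2975 0.4369]
```

>>> carry_out:
  rows:
    - [0,0,-0.12,0.608,0.298,0.437,0.2]
    - [0,0,-0.12,0.608,0.298,0.437,0.2]
    - [0,0,-0.12,0.608,0.298,0.437,0.2]
    - [0,0,-0.12,0.608,0.298,0.437,0.2]
    - [0,0,-0.12,0.608,0.298,0.437,0.2]

```text
t: 1.1
tool_pos: [0.5836, -0.2805, 0.0979]
tool_rot: [-2.229, -2.21, 0.0]
contact_force: [-0.5, 0.5, 0.3]
opening: 0.0341
grip_force: 0.0
```

>>> carry_out:
  rows:
    - [0,0,0,0,0,0,0.2]
    - [0,0,0,0,0,0,0.2]

```text
t: 1.3
tool_pos: [0.5827, -0.2817, 0.0986]
tool_rot: [-2.228, -2.211, 0.002]
contact_force: [0.5, -0.1, 0.3]
opening: 0.034
grip_force: 0.0
```

```bash
python3 - <<'E'
from h import *
from station import *
go(.5845,-.277,.05,90)
a=get_image("scene")["img"][190:290,360:500];b=get_image("top")["img"][150:220,365:465]
cv2.imwrite("pics/c1.png",np.vstack([cv2.resize(a,(700,500)),cv2.resize(b,(700,490))])[:,:700][:600*2:1][::1] if 0 else np.hstack([cv2.resize(a,(400,286),interpolation=2),cv2.resize(b,(400,286),interpolation=2)]))
E
```

```text
turn [-0.0008 -0.0004 -0.0025] shift [0.0154 0.0063 0.1622]
```

View pics/c1.png

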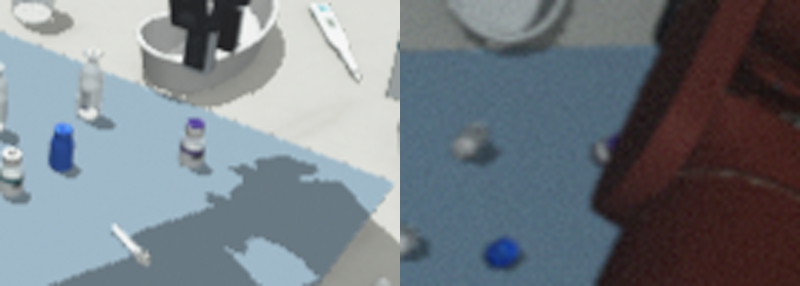

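Picture: open fingers hang above and straddle the purple vial (scene crop (193,143)), with nothing else in the way. Descend and grip.

>>> carry_out:
  rows:
    - [0,0,0,0.0155,0.006,0.1,0.2]
    - [0,0,0,0.0155,0.006,0.2,0.2]
    - [0,0,0,0.0155,0.006,0.285,0.2]
    - [0,0,0,0.0155,0.006,0.285,0.2]
    - [0,0,0,0.0155,0.006,0.285,1]

```text
t: 1.9
tool_pos: [0.5848, -0.2793, 0.0158]
tool_rot: [2.233, 2.209, 0.0]
contact_force: [0.9, -1.3, -0.4]
opening: 0.0208
grip_force: 0.0
```

>>> carry_out:
  rows:
    - [0,0,0,0,0,0,1]
    - [0,0,0,0,0,0,1]
    - [0,0,0,0,0,0,1]
    - [0,0,0,0,0,0,1]

```text
t: 2.3
tool_pos: [0.5858, -0.2787, 0.0164]
tool_rot: [2.23, 2.209, 0.001]
contact_force: [-1.0, 0.8, 3.9]
opening: 0.0166
grip_force: 29.8
```

>>> carry_out:
  rows:
    - [0,0,0,0,0,-0.1,1]
    - [0,0,0,0,0,-0.25,1]
    - [0,0,0,0,0,-0.4,1]
    - [0,0,0,0,0,-0.4,1]

```text
t: 2.7
tool_pos: [0.5893, -0.2806, 0.1442]
tool_rot: [2.221, 2.201, 0.005]
contact_force: [1.1, -0.3, 0.5]
opening: 0.0169
grip_force: 29.5
```

>>> carry_out:
  rows:
    - [0,0,0,0.14,-0.02,0,1]
    - [0,0,0,0.28,-0.04,0,1]
    - [0,0,0,0.42,-0.06,0,1]
    - [0,0,0,0.56,-0.08,0,1]
    - [0,0,0,0.7,-0.1,0,1]

```text
t: 3.2
tool_pos: [0.5563, -0.0661, 0.1344]
tool_rot: [-2.232, -2.211, -0.0]
contact_force: [1.2, 0.6, -0.7]
opening: 0.017
grip_force: 29.5
```

>>> carry_out:
  rows:
    - [0,0,0,0.14,-0.02,0,1]
    - [0,0,0,0.28,-0.04,0,1]
    - [0,0,0,0.42,-0.06,0,1]
    - [0,0,0,0.56,-0.08,0,1]
    - [0,0,0,0.68,-0.1,0,1]

```text
t: 3.7
tool_pos: [0.5281, 0.1385, 0.1346]
tool_rot: [-2.231, -2.212, -0.0]
contact_force: [0.5, 0.4, 0.1]
opening: 0.0173
grip_force: 29.5
```

>>> carry_out:
  rows:
    - [0,0,0,0,0,0,1]
    - [0,0,0,0,0,0,1]
    - [0,0,0,0,0,0,1]

```text
t: 4.0
tool_pos: [0.5289, 0.1357, 0.1345]
tool_rot: [2.232, 2.21, -0.001]
contact_force: [-0.4, 1.0, -1.2]
opening: 0.0169
grip_force: 29.5
```

```bash
python3 - <<'E'
from h import *
from station import *
for i in range(4):
    d=get_image("scene");o=get_obs();print(o["tool_pos"].round(4),o["tool_rot"].round(3),o["opening"],o["grip_force"])
a=d["img"][110:240,190:330];b=get_image("top")["img"][170:270,240:340]
cv2.imwrite("pics/c2.png",np.hstack([cv2.resize(a,(400,371),interpolation=2),cv2.resize(b,(371,371),interpolation=2)]))
E
```

```text
[0.529  0.1355 0.1346] [ 2.233  2.209 -0.   ] 0.017073994058391828 29.49738711118698
[0.5291 0.1353 0.1346] [ 2.234  2.209 -0.   ] 0.01707617669037675 29.496518969535828
[0.5291 0.1354 0.1346] [-2.234 -2.209  0.   ] 0.017077385749199387 29.49629634618759
[0.5291 0.1354 0.1347] [ 2.234  2.209 -0.   ] 0.016778637989727094 29.496693313121796
```

View pics/c2.png

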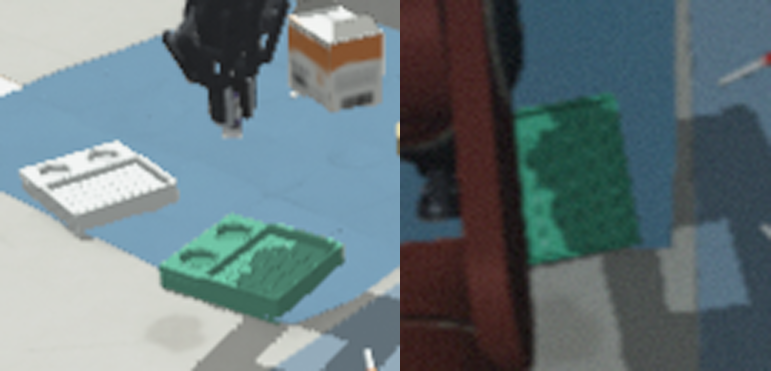

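The vial hangs upright in the fingers (scene crop (232,120)), and the wells are clear. Lower into the far green well.

>>> carry_out:
  rows:
    - [0,0,0,0.017,-0.006,0.06,1]
    - [0,0,0,0.017,-0.006,0.16,1]
    - [0,0,0,0.017,-0.006,0.25,1]
    - [0,0,0,0.017,-0.006,0.3,1]
    - [0,0,0,0.017,-0.006,0.32,1]

```text
t: 4.75
tool_pos: [0.526, 0.1411, 0.0368]
tool_rot: [-2.231, -2.209, 0.004]
contact_force: [-0.9, -0.1, -1.2]
opening: 0.0169
grip_force: 29.5
```

>>> carry_out:
  rows:
    - [0,0,0,0,0,0.01,1]
    - [0,0,0,0,0,0.02,1]
    - [0,0,0,0,0,0.027,1]
    - [0,0,0,0,0,0.027,1]
    - [0,0,0,0,0,0.027,1]

```text
t: 5.25
tool_pos: [0.5275, 0.1417, 0.0312]
tool_rot: [2.231, 2.211, 0.001]
contact_force: [-0.6, -0.6, 0.5]
opening: 0.0171
grip_force: 29.5
```

>>> carry_out:
  rows:
    - [0,0,0,0,0,0.003,1]
    - [0,0,0,0,0,0.006,1]
    - [0,0,0,0,0,0.006,1]
    - [0,0,0,0,0,0.006,1]

```text
t: 5.65
tool_pos: [0.5274, 0.1417, 0.0294]
tool_rot: [2.232, 2.211, 0.001]
contact_force: [-1.2, -0.2, 4.5]
opening: 0.0175
grip_force: 29.8
```

```bash
python3 -c "
from station import *
o=get_obs();print(o['tool_pos'],o['contact_force'])"
```

```text
[0.52739205 0.14166814 0.02936731] [-1.1851881  -0.24795881  4.54633125]
```

Contact at 4.5 N means it is seated. Release, retreat, and head to the ampoule.

>>> carry_out:
  rows:
    - [0,0,0,0,0,0,0.5]
    - [0,0,0,0,0,0,0.3]
    - [0,0,0,0,0,0,0.25]
    - [0,0,0,0,0,0,0.25]

```text
t: 6.05
tool_pos: [0.5269, 0.1415, 0.0285]
tool_rot: [-2.232, -2.211, 0.0]
contact_force: [0.6, -0.2, 0.9]
opening: 0.0318
grip_force: 0.0
```

>>> carry_out:
  rows:
    - [0,0,0,0,0,-0.07,0.25]
    - [0,0,0,0,0,-0.2,0.25]
    - [0,0,0,0,0,-0.36,0.25]
    - [0,0,0,0,0,-0.36,0.25]

```text
t: 6.45
tool_pos: [0.532, 0.1422, 0.1451]
tool_rot: [2.226, 2.205, 0.018]
contact_force: [1.2, 0.3, 2.3]
opening: 0.0323
grip_force: 0.0
```

>>> carry_out:
  rows:
    - [0,0,0,-0.14,0.05,0,0.2]
    - [0,0,0,-0.28,0.1,0,0.2]
    - [0,0,0,-0.42,0.12,0,0.2]
    - [0,0,0,-0.54,0.14,0,0.2]
    - [0,0,0,-0.54,0.14,0,0.2]

```text
t: 6.95
tool_pos: [0.568, -0.0246, 0.1366]
tool_rot: [2.237, 2.205, -0.001]
contact_force: [-0.0, -0.3, -0.1]
opening: 0.0342
grip_force: 0.0
```

>>> carry_out:
  rows:
    - [0,0,0,-0.14,0.02,0,0.2]
    - [0,0,0,-0.28,0.04,0,0.2]
    - [0,0,0,-0.42,0.06,0,0.2]
    - [0,0,0,-0.54,0.075,0,0.2]
    - [0,0,0,-0.54,0.075,0,0.2]

```text
t: 7.45
tool_pos: [0.5888, -0.1862, 0.1366]
tool_rot: [2.236, 2.206, -0.001]
contact_force: [-0.3, 0.6, 0.6]
opening: 0.0342
grip_force: 0.0
```

>>> carry_out:
  rows:
    - [0,0,0,0,0,0,0.2]
    - [0,0,0,0,0,0,0.2]

```text
t: 7.65
tool_pos: [0.5883, -0.1816, 0.1363]
tool_rot: [-2.23, -2.211, -0.0]
contact_force: [-0.3, -1.0, 0.7]
opening: 0.0343
grip_force: 0.0
```

```bash
python3 - <<'E'
from h import *
from station import *
d=get_image("scene");o=get_obs();print(o["tool_pos"].round(4),o["opening"]);go(.592,-.183,.04,90)
a=d["img"][150:280,240:440]
cv2.imwrite("pics/c3.png",cv2.resize(a,(800,520),interpolation=2))
E
```

```text
[ 0.5884 -0.1814  0.1364] 0.034059431871995595
turn [-0.0002 -0.0002 -0.0025] shift [-0.0053  0.0122  0.3214]
```

View pics/c3.png

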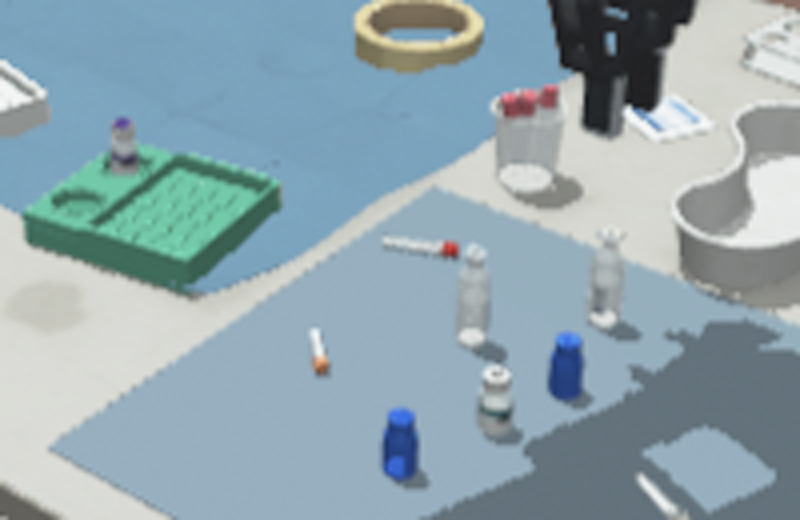

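The purple vial stands in the far green well (crop (123,145)), and the gripper is above the far ampoule (605,285). Descend.

>>> carry_out:
  rows:
    - [0,0,0,-0.005,0.012,0.1,0.2]
    - [0,0,0,-0.005,0.012,0.22,0.2]
    - [0,0,0,-0.005,0.012,0.34,0.2]
    - [0,0,0,-0.005,0.012,0.375,0.2]
    - [0,0,0,-0.005,0.012,0.375,0.2]

```text
t: 8.2
tool_pos: [0.5905, -0.1828, 0.0222]
tool_rot: [-2.227, -2.209, 0.003]
contact_force: [-0.0, 0.1, 0.2]
opening: 0.0343
grip_force: 0.0
```

>>> carry_out:
  rows:
    - [0,0,0,0,0,0,0.2]
    - [0,0,0,0,0,0,1]
    - [0,0,0,0,0,0,1]
    - [0,0,0,0,0,0,1]
    - [0,0,0,0,0,0,1]

```text
t: 8.7
tool_pos: [0.594, -0.1852, 0.0271]
tool_rot: [2.229, 2.208, 0.003]
contact_force: [-0.7, 0.9, 7.1]
opening: 0.0178
grip_force: 29.5
```

>>> carry_out:
  rows:
    - [0,0,0,0,0,-0.05,1]
    - [0,0,0,0,0,-0.2,1]
    - [0,0,0,0,0,-0.35,1]
    - [0,0,0,0,0,-0.4,1]
    - [0,0,0,0,0,-0.4,1]

```text
t: 9.2
tool_pos: [0.5943, -0.1856, 0.1492]
tool_rot: [2.227, 2.206, 0.004]
contact_force: [-0.5, -0.1, -0.9]
opening: 0.0177
grip_force: 29.3
```

>>> carry_out:
  rows:
    - [0,0,0,0.13,-0.04,0,1]
    - [0,0,0,0.26,-0.09,0,1]
    - [0,0,0,0.4,-0.15,0,1]
    - [0,0,0,0.53,-0.2,0,1]
    - [0,0,0,0.53,-0.2,0,1]

```text
t: 9.7
tool_pos: [0.5301, -0.021, 0.1412]
tool_rot: [-2.223, -2.212, 0.004]
contact_force: [0.1, -0.7, 0.8]
opening: 0.0178
grip_force: 29.4
```

>>> carry_out:
  rows:
    - [0,0,0,0.13,-0.05,0,1]
    - [0,0,0,0.26,-0.1,0,1]
    - [0,0,0,0.4,-0.15,0,1]
    - [0,0,0,0.53,-0.2,0,1]
    - [0,0,0,0.53,-0.2,0,1]

```text
t: 10.2
tool_pos: [0.4726, 0.1373, 0.1421]
tool_rot: [-2.224, -2.214, 0.004]
contact_force: [0.4, -0.4, -0.4]
opening: 0.0175
grip_force: 29.4
```

>>> carry_out:
  rows:
    - [0,0,0,0,0,0.1,1]
    - [0,0,0,0,0,0.2,1]
    - [0,0,0,0,0,0.2,1]
    - [0,0,0,0,0,0.2,1]

```text
t: 10.6
tool_pos: [0.4745, 0.1336, 0.0832]
tool_rot: [-2.232, -2.209, 0.004]
contact_force: [-0.7, 0.5, 0.6]
opening: 0.0173
grip_force: 29.4
```

```bash
python3 -c "
from h import *
go(.4743,.1315,.041,90)
from station import *
print(get_obs()['tool_pos'])"
```

```text
turn [-0.001   0.0002 -0.0033] shift [-0.0069 -0.0002  0.1407]
[0.47450537 0.13361522 0.08321622]
```

>>> carry_out:
  rows:
    - [0,0,0,-0.006,0,0.07,1]
    - [0,0,0,-0.006,0,0.12,1]
    - [0,0,0,-0.006,0,0.14,1]
    - [0,0,0,-0.006,0,0.14,1]
    - [0,0,0,-0.006,0,0.14,1]

```text
t: 11.1
tool_pos: [0.4762, 0.1327, 0.0437]
tool_rot: [2.231, 2.21, 0.003]
contact_force: [-0.2, -0.2, 0.1]
opening: 0.0175
grip_force: 29.4
```

>>> carry_out:
  rows:
    - [0,0,0,0,0,0.003,1]
    - [0,0,0,0,0,0.005,1]
    - [0,0,0,0,0,0.005,1]

```text
t: 11.4
tool_pos: [0.4754, 0.1328, 0.0412]
tool_rot: [2.231, 2.211, 0.001]
contact_force: [-0.4, 1.0, -0.2]
opening: 0.0176
grip_force: 29.4
```

>>> carry_out:
  rows:
    - [0,0,0,0,0,0.003,1]
    - [0,0,0,0,0,0.005,1]
    - [0,0,0,0,0,0.005,1]
    - [0,0,0,0,0,0.005,1]

```text
t: 11.8
tool_pos: [0.4754, 0.1328, 0.0401]
tool_rot: [2.232, 2.211, 0.0]
contact_force: [-3.0, 0.4, 5.3]
opening: 0.0177
grip_force: 29.9
```

Seated. Release and move to the teal vial.

>>> carry_out:
  rows:
    - [0,0,0,0,0,0,0.5]
    - [0,0,0,0,0,0,0.3]
    - [0,0,0,0,0,0,0.25]
    - [0,0,0,0,0,0,0.25]

```text
t: 12.2
tool_pos: [0.4749, 0.1327, 0.0391]
tool_rot: [-2.232, -2.211, 0.0]
contact_force: [0.2, -0.1, -0.4]
opening: 0.032
grip_force: 0.0
```

>>> carry_out:
  rows:
    - [0,0,0,0,0,-0.07,0.25]
    - [0,0,0,0,0,-0.2,0.25]
    - [0,0,0,0,0,-0.32,0.25]
    - [0,0,0,0,0,-0.32,0.25]

```text
t: 12.6
tool_pos: [0.479, 0.1333, 0.1416]
tool_rot: [2.227, 2.206, 0.014]
contact_force: [0.4, -0.4, 0.3]
opening: 0.0318
grip_force: 0.0
```

>>> carry_out:
  rows:
    - [0,0,0,-0.14,0,0,0.25]
    - [0,0,0,-0.28,0,0,0.25]
    - [0,0,0,-0.42,0,0,0.25]
    - [0,0,0,-0.53,-0.015,0,0.25]
    - [0,0,0,-0.53,-0.015,0,0.25]

```text
t: 13.1
tool_pos: [0.4684, -0.0292, 0.1345]
tool_rot: [-2.237, -2.205, 0.002]
contact_force: [1.5, -0.1, -0.1]
opening: 0.0322
grip_force: 0.0
```

>>> carry_out:
  rows:
    - [0,0,0,-0.14,0,0,0.25]
    - [0,0,0,-0.28,0,0,0.25]
    - [0,0,0,-0.42,0,0,0.25]
    - [0,0,0,-0.53,-0.015,0,0.25]
    - [0,0,0,-0.53,-0.015,0,0.25]

```text
t: 13.6
tool_pos: [0.4627, -0.1875, 0.1348]
tool_rot: [-2.236, -2.206, 0.001]
contact_force: [0.1, 0.6, 1.2]
opening: 0.032
grip_force: 0.0
```

>>> carry_out:
  rows:
    - [0,0,0,0,0,0.15,0.25]
    - [0,0,0,0,0,0.15,0.25]
    - [0,0,0,0,0,0.15,0.25]

```text
t: 13.9
tool_pos: [0.4622, -0.1835, 0.0891]
tool_rot: [-2.228, -2.21, 0.001]
contact_force: [1.0, 0.9, 0.8]
opening: 0.0322
grip_force: 0.0
```

```bash
python3 - <<'E'
from h import *
from station import *
d=get_image("scene");o=get_obs();print(o["tool_pos"].round(4),o["opening"]);go(.4675,-.1868,.013,90)
a=d["img"][150:280,240:440]
cv2.imwrite("pics/c4.png",cv2.resize(a,(800,520),interpolation=2))
E
```

```text
[ 0.4634 -0.1842  0.0907] 0.032212460102984355
turn [-0.     -0.0001 -0.0026] shift [-0.0086  0.0138  0.2589]
```

View pics/c4.png

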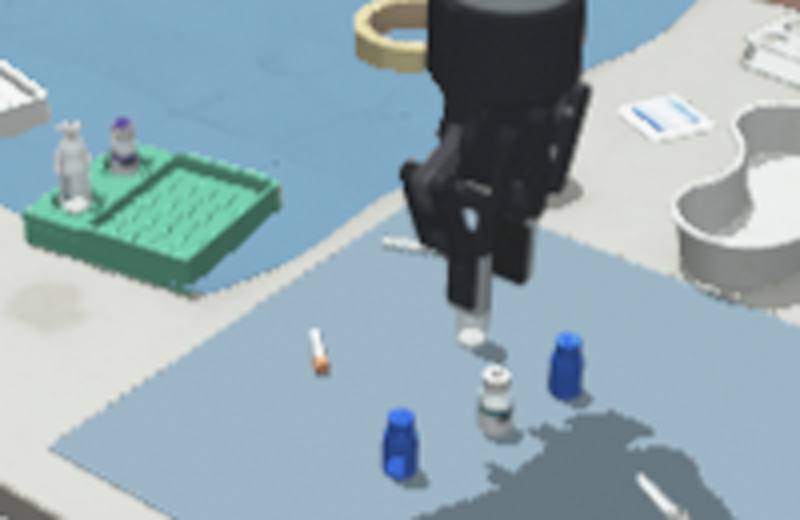

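The ampoule and purple vial both stand in the green wells (crop (73,170), (123,145)). The gripper is over the teal vial (495,400), with the blue ones clear of the fingers. Descend and grip.

>>> carry_out:
  rows:
    - [0,0,0,-0.008,0.014,0.05,0.25]
    - [0,0,0,-0.008,0.014,0.15,0.25]
    - [0,0,0,-0.008,0.014,0.258,0.25]
    - [0,0,0,-0.008,0.014,0.258,0.25]
    - [0,0,0,-0.008,0.014,0.258,0.25]

```text
t: 14.45
tool_pos: [0.4682, -0.1875, 0.0143]
tool_rot: [2.23, 2.211, 0.001]
contact_force: [0.3, -0.7, 0.7]
opening: 0.032
grip_force: 0.0
```

>>> carry_out:
  rows:
    - [0,0,0,0,0,0,1]
    - [0,0,0,0,0,0,1]
    - [0,0,0,0,0,0,1]
    - [0,0,0,0,0,0,1]

```text
t: 14.85
tool_pos: [0.4694, -0.1886, 0.0157]
tool_rot: [2.229, 2.208, 0.003]
contact_force: [0.2, 1.5, 7.3]
opening: 0.0173
grip_force: 29.9
```

>>> carry_out:
  rows:
    - [0,0,0,0,0,-0.05,1]
    - [0,0,0,0,0,-0.2,1]
    - [0,0,0,0,0,-0.35,1]
    - [0,0,0,0,0,-0.43,1]
    - [0,0,0,0,0,-0.43,1]

```text
t: 15.35
tool_pos: [0.4703, -0.1893, 0.1482]
tool_rot: [2.224, 2.203, 0.004]
contact_force: [0.9, 0.3, 0.1]
opening: 0.0168
grip_force: 29.5
```

>>> carry_out:
  rows:
    - [0,0,0,0.15,0.01,0,1]
    - [0,0,0,0.3,0.02,0,1]
    - [0,0,0,0.46,0.03,0,1]
    - [0,0,0,0.62,0.04,0,1]
    - [0,0,0,0.62,0.04,0,1]

```text
t: 15.85
tool_pos: [0.4801, 0.003, 0.1409]
tool_rot: [-2.223, -2.217, -0.0]
contact_force: [-0.2, 0.6, -0.3]
opening: 0.017
grip_force: 29.5
```

>>> carry_out:
  rows:
    - [0,0,0,0.15,0.01,0,1]
    - [0,0,0,0.3,0.02,0,1]
    - [0,0,0,0.46,0.03,0,1]
    - [0,0,0,0.62,0.04,0,1]
    - [0,0,0,0.62,0.04,0,1]

```text
t: 16.35
tool_pos: [0.4943, 0.1879, 0.1412]
tool_rot: [-2.225, -2.216, -0.0]
contact_force: [-0.1, -1.3, -0.7]
opening: 0.0167
grip_force: 29.5
```

>>> carry_out:
  rows:
    - [0,0,0,0.15,0.01,0,1]
    - [0,0,0,0.3,0.02,0,1]
    - [0,0,0,0.46,0.03,0,1]
    - [0,0,0,0.62,0.04,0,1]
    - [0,0,0,0.62,0.04,0,1]

```text
t: 16.85
tool_pos: [0.5085, 0.3732, 0.1408]
tool_rot: [-2.227, -2.214, 0.0]
contact_force: [-0.4, -0.7, 0.0]
opening: 0.0172
grip_force: 29.5
```

>>> carry_out:
  rows:
    - [0,0,0,0,0,0.1,1]
    - [0,0,0,0,0,0.2,1]
    - [0,0,0,0,0,0.2,1]
    - [0,0,0,0,0,0.2,1]

```text
t: 17.25
tool_pos: [0.5084, 0.3685, 0.0811]
tool_rot: [-2.233, -2.209, 0.004]
contact_force: [-0.4, 0.6, 0.5]
opening: 0.0166
grip_force: 29.5
```

```bash
python3 -c "
from h import *
go(.5063,.3670,.031,90)
from station import *
print(get_obs()['tool_pos'])"
```

```text
turn [-0.0006  0.0005 -0.0034] shift [-0.0047 -0.0065  0.1669]
[0.50835993 0.36846864 0.08106853]
```

>>> carry_out:
  rows:
    - [0,0,0,-0.005,-0.006,0.08,1]
    - [0,0,0,-0.005,-0.006,0.14,1]
    - [0,0,0,-0.005,-0.006,0.165,1]
    - [0,0,0,-0.005,-0.006,0.165,1]
    - [0,0,0,-0.005,-0.006,0.165,1]

```text
t: 17.75
tool_pos: [0.5073, 0.3688, 0.0332]
tool_rot: [2.232, 2.211, 0.002]
contact_force: [-0.0, -0.1, 0.1]
opening: 0.0172
grip_force: 29.5
```

>>> carry_out:
  rows:
    - [0,0,0,0,0,0.003,1]
    - [0,0,0,0,0,0.006,1]
    - [0,0,0,0,0,0.006,1]
    - [0,0,0,0,0,0.006,1]

```text
t: 18.15
tool_pos: [0.5069, 0.3687, 0.0309]
tool_rot: [2.232, 2.211, 0.001]
contact_force: [0.2, 0.6, 0.1]
opening: 0.017
grip_force: 29.5
```

>>> carry_out:
  rows:
    - [0,0,0,0,0,0.004,1]
    - [0,0,0,0,0,0.008,1]
    - [0,0,0,0,0,0.008,1]
    - [0,0,0,0,0,0.008,1]

```text
t: 18.55
tool_pos: [0.5069, 0.3687, 0.0288]
tool_rot: [-2.232, -2.211, -0.0]
contact_force: [-2.4, -1.2, 4.7]
opening: 0.0172
grip_force: 29.8
```

Seated. Release, then on to the red needle.

>>> carry_out:
  rows:
    - [0,0,0,0,0,0,0.5]
    - [0,0,0,0,0,0,0.3]
    - [0,0,0,0,0,0,0.25]
    - [0,0,0,0,0,0,0.25]

```text
t: 18.95
tool_pos: [0.5066, 0.3684, 0.0278]
tool_rot: [-2.232, -2.211, 0.001]
contact_force: [0.4, -0.3, -0.6]
opening: 0.032
grip_force: 0.0
```

>>> carry_out:
  rows:
    - [0,0,0,0,0,-0.07,0.25]
    - [0,0,0,0,0,-0.2,0.25]
    - [0,0,0,0,0,-0.32,0.25]
    - [0,0,0,0,0,-0.32,0.25]

```text
t: 19.35
tool_pos: [0.5104, 0.3707, 0.1314]
tool_rot: [2.23, 2.209, 0.018]
contact_force: [0.8, 0.6, 0.5]
opening: 0.032
grip_force: 0.0
```

>>> carry_out:
  rows:
    - [0,0,0,-0.14,0.03,0,0.25]
    - [0,0,0,-0.28,0.06,0,0.25]
    - [0,0,0,-0.42,0.09,0,0.25]
    - [0,0,0,-0.56,0.11,0,0.25]
    - [0,0,0,-0.7,0.13,0,0.25]

```text
t: 19.85
tool_pos: [0.5435, 0.1566, 0.1236]
tool_rot: [-2.231, -2.211, 0.001]
contact_force: [1.1, -0.6, -0.3]
opening: 0.0323
grip_force: 0.0
```

>>> carry_out:
  rows:
    - [0,0,-0.04,-0.14,0.03,0,0.25]
    - [0,0,-0.08,-0.28,0.06,0,0.25]
    - [0,0,-0.12,-0.42,0.09,0,0.25]
    - [0,0,-0.139,-0.56,0.11,0,0.25]
    - [0,0,-0.139,-0.7,0.13,0,0.25]

```text
t: 20.35
tool_pos: [0.5805, -0.0539, 0.1236]
tool_rot: [-1.699, -2.642, 0.0]
contact_force: [-0.0, 0.6, -0.1]
opening: 0.0317
grip_force: 0.0
```

>>> carry_out:
  rows:
    - [0,0,0,0,0,0.2,0.25]
    - [0,0,0,0,0,0.2,0.25]
    - [0,0,0,0,0,0.2,0.25]

```text
t: 20.65
tool_pos: [0.578, -0.0515, 0.0608]
tool_rot: [-1.697, -2.636, 0.004]
contact_force: [0.4, -0.8, -0.3]
opening: 0.0321
grip_force: 0.0
```

```bash
python3 - <<'E'
from h import *
from station import *
d=get_image("scene");o=get_obs();print(o["t"],o["tool_pos"].round(4),o["opening"]);go(.5876,-.052,.004,115)
a=d["img"][140:270,190:390]
cv2.imwrite("pics/c5.png",cv2.resize(a,(800,520),interpolation=2))
E
```

```text
20.7 [ 0.5798 -0.0515  0.0632] 0.0322634102813344
turn [-0.0007 -0.0006 -0.0027] shift [-0.0126  0.0233  0.1972]
```

View pics/c5.png

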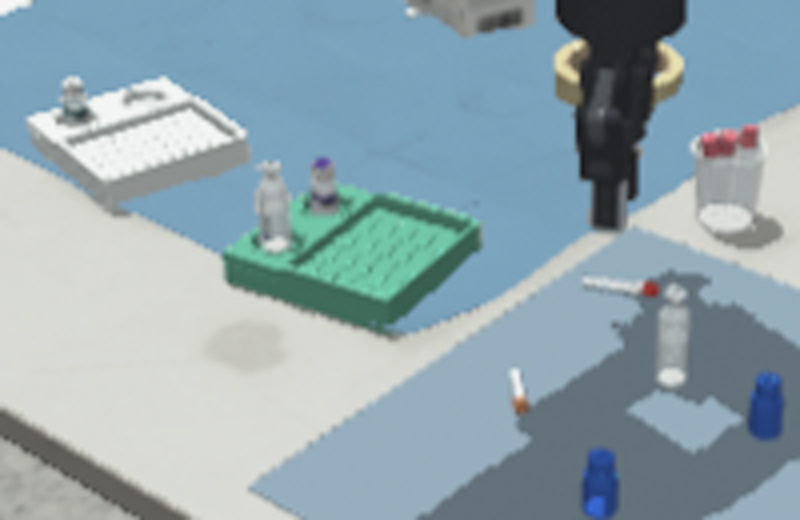

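The teal vial stands in the near white well (crop (73,100)), and the gripper is over the red needle (620,287). Descend and grip.

>>> carry_out:
  rows:
    - [0,0,0,-0.012,0.023,0.05,0.25]
    - [0,0,0,-0.012,0.023,0.15,0.25]
    - [0,0,0,-0.012,0.023,0.19,0.25]
    - [0,0,0,-0.012,0.023,0.196,0.25]
    - [0,0,0,-0.012,0.023,0.196,0.25]

```text
t: 21.2
tool_pos: [0.5891, -0.0522, 0.0064]
tool_rot: [1.698, 2.642, 0.001]
contact_force: [0.1, 0.0, 0.4]
opening: 0.032
grip_force: 0.0
```

>>> carry_out:
  rows:
    - [0,0,0,0,0,0,0.6]
    - [0,0,0,0,0,0,1]
    - [0,0,0,0,0,0,1]
    - [0,0,0,0,0,0,1]
    - [0,0,0,0,0,0,1]

```text
t: 21.7
tool_pos: [0.5898, -0.0527, 0.0072]
tool_rot: [1.699, 2.64, 0.002]
contact_force: [-1.2, 1.8, 6.9]
opening: 0.0065
grip_force: 29.9
```

>>> carry_out:
  rows:
    - [0,0,0,0,0,-0.05,1]
    - [0,0,0,0,0,-0.2,1]
    - [0,0,0,0,0,-0.35,1]
    - [0,0,0,0,0,-0.4,1]
    - [0,0,0,0,0,-0.4,1]

```text
t: 22.2
tool_pos: [0.5909, -0.0531, 0.1299]
tool_rot: [1.696, 2.636, 0.004]
contact_force: [-0.2, -0.7, 0.5]
opening: 0.0067
grip_force: 29.3
```

>>> carry_out:
  rows:
    - [0,0,0,0.14,0.034,0,1]
    - [0,0,0,0.28,0.067,0,1]
    - [0,0,0,0.42,0.1,0,1]
    - [0,0,0,0.59,0.141,0,1]
    - [0,0,0,0.59,0.141,0,1]

```text
t: 22.7
tool_pos: [0.5506, 0.1303, 0.1226]
tool_rot: [-1.69, -2.642, 0.003]
contact_force: [0.1, -0.1, 0.2]
opening: 0.0069
grip_force: 29.3
```

>>> carry_out:
  rows:
    - [0,0,0,0.14,0.034,0,1]
    - [0,0,0,0.28,0.067,0,1]
    - [0,0,0,0.42,0.1,0,1]
    - [0,0,0,0.59,0.141,0,1]
    - [0,0,0,0.59,0.141,0,1]

```text
t: 23.2
tool_pos: [0.5165, 0.308, 0.1232]
tool_rot: [-1.692, -2.644, 0.003]
contact_force: [0.3, -1.0, -0.0]
opening: 0.0062
grip_force: 29.3
```

>>> carry_out:
  rows:
    - [0,0,0,0,0,0.1,1]
    - [0,0,0,0,0,0.22,1]
    - [0,0,0,0,0,0.22,1]
    - [0,0,0,0,0,0.22,1]

```text
t: 23.6
tool_pos: [0.5179, 0.3032, 0.0577]
tool_rot: [-1.7, -2.639, 0.006]
contact_force: [-0.6, 0.4, -0.4]
opening: 0.0064
grip_force: 29.4
```

```bash
python3 -c "
from h import *
go(.5178,.304,.024,115)
from station import *
d=get_image('scene');print(get_obs()['tool_pos'])
cv2.imwrite('pics/c6.png',cv2.resize(d['img'][140:240,180:310],(780,600),interpolation=2))"
```

```text
turn [-0.0013  0.0001 -0.0032] shift [0.0025 0.0014 0.1123]
[0.51923231 0.30392844 0.0596583 ]
```

View pics/c6.png

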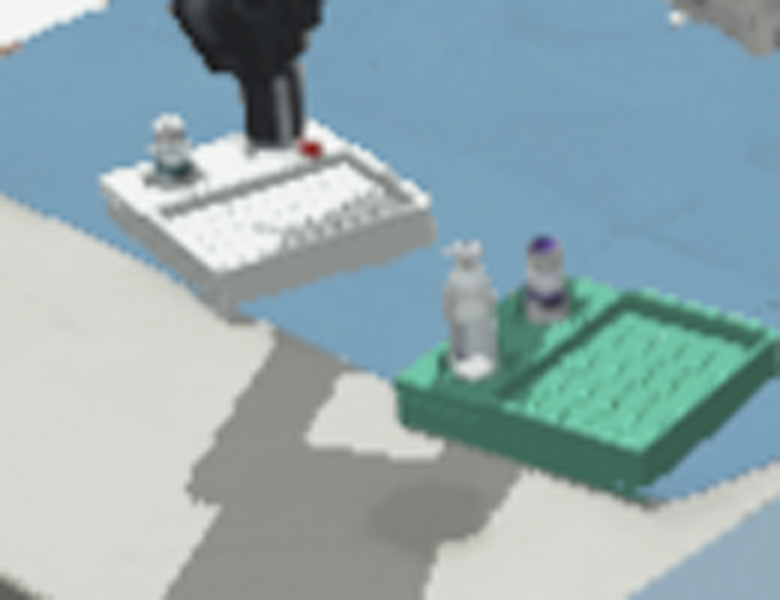

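The needle is held level by its middle (red hub at crop (310,148)), above the white bay. Lower until contact.

>>> carry_out:
  rows:
    - [0,0,0,0.002,0,0.06,1]
    - [0,0,0,0.002,0,0.1,1]
    - [0,0,0,0.002,0,0.116,1]
    - [0,0,0,0.002,0,0.116,1]
    - [0,0,0,0.002,0,0.116,1]

```text
t: 24.15
tool_pos: [0.5191, 0.3053, 0.0253]
tool_rot: [1.7, 2.641, 0.001]
contact_force: [1.2, 0.0, -0.2]
opening: 0.0065
grip_force: 29.4
```

>>> carry_out:
  rows:
    - [0,0,0,0,0,0.005,1]
    - [0,0,0,0,0,0.01,1]
    - [0,0,0,0,0,0.01,1]
    - [0,0,0,0,0,0.01,1]

```text
t: 24.55
tool_pos: [0.5186, 0.3053, 0.0217]
tool_rot: [1.7, 2.642, 0.0]
contact_force: [-0.1, -0.1, 0.3]
opening: 0.0066
grip_force: 29.4
```

>>> carry_out:
  rows:
    - [0,0,0,0,0,0.003,1]
    - [0,0,0,0,0,0.006,1]
    - [0,0,0,0,0,0.006,1]
    - [0,0,0,0,0,0.006,1]

```text
t: 24.95
tool_pos: [0.5188, 0.3053, 0.0202]
tool_rot: [1.7, 2.642, 0.0]
contact_force: [-1.1, -0.5, 3.4]
opening: 0.0065
grip_force: 29.8
```

>>> carry_out:
  rows:
    - [0,0,0,0,0,0,0.7]
    - [0,0,0,0,0,0,0.4]
    - [0,0,0,0,0,0,0.3]
    - [0,0,0,0,0,0,0.3]

```text
t: 25.35
tool_pos: [0.5185, 0.3052, 0.0196]
tool_rot: [-1.7, -2.642, 0.0]
contact_force: [0.2, -0.3, 0.3]
opening: 0.0298
grip_force: 0.0
```

>>> carry_out:
  rows:
    - [0,0,0,0,0,-0.07,0.3]
    - [0,0,0,0,0,-0.2,0.3]
    - [0,0,0,0,0,-0.36,0.3]
    - [0,0,0,0,0,-0.36,0.3]

```text
t: 25.75
tool_pos: [0.5233, 0.3073, 0.1366]
tool_rot: [1.695, 2.635, 0.019]
contact_force: [0.8, 0.1, 0.9]
opening: 0.03
grip_force: 0.0
```

>>> carry_out:
  rows:
    - [0,0,0,-0.13,-0.09,0,0.3]
    - [0,0,0,-0.26,-0.18,0,0.3]
    - [0,0,0,-0.39,-0.27,0,0.3]
    - [0,0,0,-0.53,-0.357,0,0.3]
    - [0,0,0,-0.53,-0.357,0,0.3]

```text
t: 26.25
tool_pos: [0.4863, 0.1118, 0.1272]
tool_rot: [1.708, 2.636, -0.003]
contact_force: [-0.7, 0.0, -0.1]
opening: 0.0299
grip_force: 0.0
```

>>> carry_out:
  rows:
    - [0,0,0.04,-0.13,-0.09,0,0.25]
    - [0,0,0.08,-0.26,-0.18,0,0.25]
    - [0,0,0.12,-0.39,-0.27,0,0.25]
    - [0,0,0.16,-0.53,-0.357,0,0.25]
    - [0,0,0.19,-0.53,-0.357,0,0.25]

```text
t: 26.75
tool_pos: [0.4551, -0.0774, 0.128]
tool_rot: [2.412, 2.01, -0.001]
contact_force: [-0.1, 1.0, 0.2]
opening: 0.0319
grip_force: 0.0
```

>>> carry_out:
  rows:
    - [0,0,0.04,0,0,0.05,0.25]
    - [0,0,0.08,0,0,0.1,0.25]
    - [0,0,0.12,0,0,0.2,0.25]
    - [0,0,0.16,0,0,0.2,0.25]
    - [0,0,0.193,0,0,0.2,0.25]

```text
t: 27.25
tool_pos: [0.4545, -0.0722, 0.0661]
tool_rot: [-2.897, -1.209, 0.003]
contact_force: [-0.4, -0.5, 0.4]
opening: 0.0318
grip_force: 0.0
```

>>> carry_out:
  rows:
    - [0,0,0,0,0,0,0.25]
    - [0,0,0,0,0,0,0.25]

```text
t: 27.45
tool_pos: [0.4557, -0.0727, 0.0678]
tool_rot: [2.895, 1.22, 0.0]
contact_force: [0.2, -0.3, 0.3]
opening: 0.032
grip_force: 0.0
```

```bash
python3 -c "
from h import *
go(.459,-.0728,.005,46)
from station import *
d=get_image('scene');print(get_obs()['tool_pos'])
cv2.imwrite('pics/c7.png',cv2.resize(d['img'][140:290,180:380],(800,600),interpolation=2))"
```

```text
turn [ 0.     -0.0001 -0.0017] shift [0.0075 0.0082 0.2094]
[ 0.4557123  -0.07278031  0.06794293]
```

View pics/c7.png

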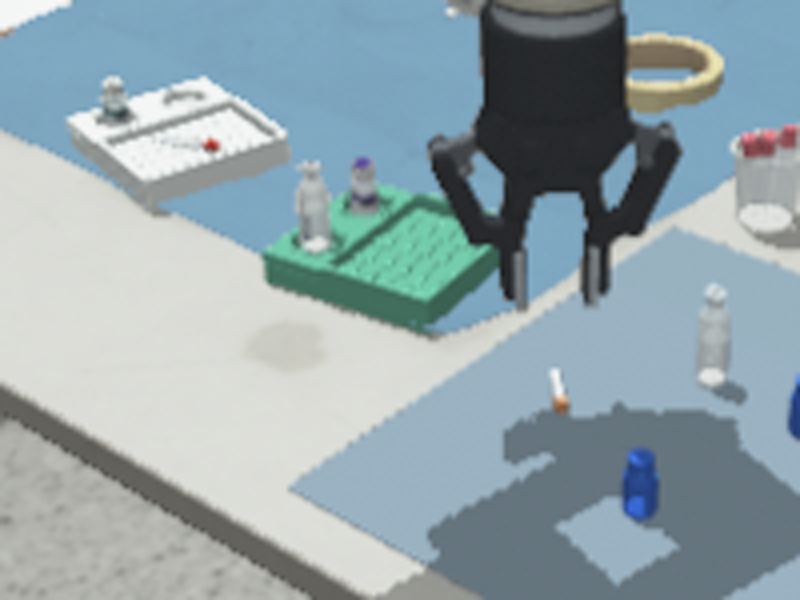

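The red needle lies flat in the white bay (hub crop (210,145)). The open fingers straddle the orange needle (558,390), clear of the spare ampoule. Descend and grip.

>>> carry_out:
  rows:
    - [0,0,0,0.007,0.008,0.05,0.25]
    - [0,0,0,0.007,0.008,0.15,0.25]
    - [0,0,0,0.007,0.008,0.2,0.25]
    - [0,0,0,0.007,0.008,0.21,0.25]
    - [0,0,0,0.007,0.008,0.21,0.25]

```text
t: 28.0
tool_pos: [0.4585, -0.073, 0.0047]
tool_rot: [-2.896, -1.217, 0.001]
contact_force: [-0.5, -0.5, -0.3]
opening: 0.032
grip_force: 0.0
```

>>> carry_out:
  rows:
    - [0,0,0,0,0,0,0.6]
    - [0,0,0,0,0,0,1]
    - [0,0,0,0,0,0,1]
    - [0,0,0,0,0,0,1]
    - [0,0,0,0,0,0,1]

```text
t: 28.5
tool_pos: [0.4598, -0.0735, 0.0062]
tool_rot: [2.895, 1.215, 0.003]
contact_force: [-0.8, 0.2, 6.5]
opening: 0.0064
grip_force: 31.1
```

>>> carry_out:
  rows:
    - [0,0,0,0,0,-0.05,1]
    - [0,0,0,0,0,-0.2,1]
    - [0,0,0,0,0,-0.33,1]
    - [0,0,0,0,0,-0.33,1]
    - [0,0,0,0,0,-0.33,1]

```text
t: 29.0
tool_pos: [0.4592, -0.0734, 0.1048]
tool_rot: [2.895, 1.215, 0.003]
contact_force: [-0.2, 0.5, -0.5]
opening: 0.0066
grip_force: 30.4
```

```bash
python3 -c "
from h import *
go(.5094,.0767,.06,46)"
```

```text
turn [ 0.0007 -0.0003 -0.0025] shift [ 0.474  -0.2314  0.1494]
```

>>> carry_out:
  rows:
    - [0,0,0,0.12,-0.055,0,1]
    - [0,0,0,0.24,-0.11,0,1]
    - [0,0,0,0.36,-0.165,0,1]
    - [0,0,0,0.463,-0.215,0,1]
    - [0,0,0,0.463,-0.215,0.05,1]

```text
t: 29.5
tool_pos: [0.5109, 0.0741, 0.0885]
tool_rot: [-2.894, -1.222, -0.002]
contact_force: [-1.1, -1.0, -0.7]
opening: 0.0065
grip_force: 30.4
```

>>> carry_out:
  rows:
    - [0,0,0,0,0,0.1,1]
    - [0,0,0,0,0,0.18,1]
    - [0,0,0,0,0,0.2,1]
    - [0,0,0,0,0,0.2,1]
    - [0,0,0,0,0,0.2,1]

```text
t: 30.0
tool_pos: [0.51, 0.0707, 0.029]
tool_rot: [2.897, 1.215, 0.0]
contact_force: [0.3, -0.0, -0.1]
opening: 0.0065
grip_force: 30.4
```

Expect contact at about 0.0192 m.

>>> carry_out:
  rows:
    - [0,0,0,0,0,0.01,1]
    - [0,0,0,0,0,0.02,1]
    - [0,0,0,0,0,0.028,1]
    - [0,0,0,0,0,0.028,1]
    - [0,0,0,0,0,0.028,1]

```text
t: 30.5
tool_pos: [0.5099, 0.0712, 0.0205]
tool_rot: [2.897, 1.216, 0.0]
contact_force: [0.1, -0.3, 0.2]
opening: 0.0062
grip_force: 30.4
```

>>> carry_out:
  rows:
    - [0,0,0,0,0,0.002,1]
    - [0,0,0,0,0,0.004,1]
    - [0,0,0,0,0,0.004,1]
    - [0,0,0,0,0,0.004,1]

```text
t: 30.9
tool_pos: [0.51, 0.0712, 0.0193]
tool_rot: [2.897, 1.216, 0.0]
contact_force: [0.1, 0.7, 0.7]
opening: 0.0072
grip_force: 30.4
```

>>> carry_out:
  rows:
    - [0,0,0,0,0,0,0.7]
    - [0,0,0,0,0,0,0.4]
    - [0,0,0,0,0,0,0.3]
    - [0,0,0,0,0,0,0.3]

```text
t: 31.3
tool_pos: [0.5098, 0.0712, 0.0192]
tool_rot: [-2.897, -1.216, 0.0]
contact_force: [0.7, 1.0, -0.6]
opening: 0.0299
grip_force: 0.0
```

>>> carry_out:
  rows:
    - [0,0,0,0,0,-0.07,0.3]
    - [0,0,0,0,0,-0.2,0.3]
    - [0,0,0,0,0,-0.36,0.3]
    - [0,0,0,0,0,-0.5,0.3]
    - [0,0,0,0,0,-0.5,0.3]

```text
t: 31.8
tool_pos: [0.5143, 0.0712, 0.1774]
tool_rot: [2.892, 1.214, 0.02]
contact_force: [0.5, 0.3, -0.1]
opening: 0.0299
grip_force: 0.0
```

>>> carry_out:
  rows:
    - [0,0,0,-0.1,0.1,0,0.3]
    - [0,0,0,-0.2,0.2,0,0.3]
    - [0,0,0,-0.3,0.3,0,0.3]
    - [0,0,0,-0.4,0.4,0,0.3]
    - [0,0,0,-0.4,0.4,0,0.3]

```text
t: 32.3
tool_pos: [0.5111, -0.1024, 0.1686]
tool_rot: [2.899, 1.208, -0.002]
contact_force: [0.6, 0.4, -0.4]
opening: 0.0301
grip_force: 0.0
```

>>> carry_out:
  rows:
    - [0,0,0,0,0,0,0.3]
    - [0,0,0,0,0,0,0.3]
    - [0,0,0,0,0,0,0.3]

```text
t: 32.6
tool_pos: [0.5114, -0.0973, 0.1688]
tool_rot: [-2.895, -1.218, 0.001]
contact_force: [-0.7, 0.0, 0.1]
opening: 0.0297
grip_force: 0.0
```

```bash
python3 -c "
from h import *
from station import *
a=get_image('scene')['img'][140:230,180:330];b=get_image('top')['img'][180:255,155:320]
cv2.imwrite('pics/c8.png',np.vstack([cv2.resize(a,(480,288),interpolation=2),cv2.convertScaleAbs(cv2.resize(b,(480,218),interpolation=2),alpha=1.4)]))"
```

```text
(no output)
```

View pics/c8.png

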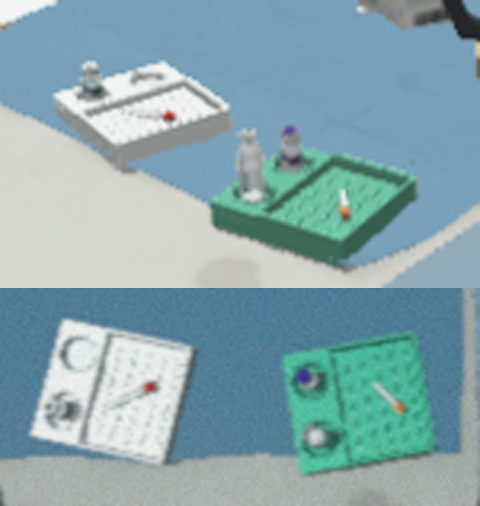

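All five parts are in place: the vials and ampoule stand upright in their wells (top view (65,408), (307,378), (318,437)) and both needles lie flat in their bays ((130,397), (390,397)).

```bash
python3 -c "
from station import *
print(finish_job())"
```

```text
the job is handed in; nothing more can be done
None
```

Both kits are made up and the job is handed in at about 33 s: the last picture shows all three upright parts standing in their wells and both needles flat in their bays; I don't have the judge's result.

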